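# Draw the top grouping tile off the stack and lay it on the reading light

## Robot

A 6-joint arm with a two-finger parallel gripper is mounted at the origin on a cart in front of the work surface, level with it; the furniture and walls round the work are solid. World frame = base frame: x ahead of the robot, y to its left, z up, the work surface at z = 0. Lengths are in m, angles in rad, forces in N, time in s.
With the tool pointing down it reaches from about 0.4 to 0.825 m from the base axis. Payload 7 kg.
Tool frame: the origin (TCP) lies where the fingers leave the gripper's body, on its centre line; the fingertips stand 66 mm ahead of it and the grasp point (between the pads) lies 47 mm ahead of it (r.tip_extent is the distance from the TCP to the fingertips, in m); z points along the fingers, y is the line along which they close (so a half turn about z gives the same grasp; the last joint's range is limited). The gripper opens to 88 mm and grips with 3 to 60 N. Pads are 19 mm wide; open, the fingers measure 130 mm over their backs; the gripper's body (78 mm by 193 mm) begins 47 mm behind the grasp point.
Start: joints at [1.472, 0.359, 0.012, 0, -1.224, -0.288], TCP at [0.255, 0.625, 0.292] pointing down, gripper open.
Joint ranges: [-3.07, 3.07], [-1.43, 2.12], [-1.02, 1.25], [-3.03, 1.67], [-3.05, -0], [-3.03, 3.03]. Speed limits (rad/s): [2.39, 2.39, 3.01, 3.14, 3.14, 3.14].

## Interface

Orientations are given as a rotation vector (axis times angle).
In Python, from plant import status, imaging, job, r gives the robot as it stands.
- The arm moves only by the shell command python3 -m pendant 'ROWS' [FORCE]. ROWS is JSON, a list of rows, each a list of 7 numbers: the shift along the tool's x, y, z in units of 0.05 m (1.0 is 0.05 m), then the turn, a rotation vector about the tool's x, y, z in units of pi/2 rad (1.0 is pi/2 rad), then the closure, from -1 (fully open) to 1 (shut). A call has exactly 8 rows; each row shifts and turns the commanded pose from where the row before left it, along the tool's axes as they then stand; what a row does not reach is not made up. A row lasts 1/10 s, in which the tool goes at most 50 mm and 8.59 degrees, less where a joint would pass 70% of its speed; a pose out of reach is approached as far as the arm can. A call with a number of a shift or a turn outside -1 to 1 is refused whole. A call with a gripper value outside its range is refused whole. The fingers move at their own pace and stop on an object; FORCE is the grip in N (left out, the last holds). Time passes only in rows, so rows that do not move let the fingers close, or fill a call up. It gives the time, the measured TCP pose, the force, the opening and the grip force at its end, in the units of the state.
- status.read_state(): the state, without advancing time (a new reading comes with each control period).
- imaging.grab_frame(name): name is "side" or "top"; returns a dict with "frame" (480x640x3 uint8, blue, green, red), "K" (3x3 intrinsics, pixels), "rvec" (rotation vector, rad) and "tvec" (3), from world to camera coordinates, as OpenCV has them. Camera axes: x right, y down, z forward; pixel columns grow to the right and rows downward; lengths in m; the calibration is good to about 2 mm. A picture is of the moment at which its call begins. There is no depth.
- job.finish_job(): hands the job in; it is judged then, once.
Trained networks look in a picture, given as the dict that the camera call returned (one of the last four; its "shot" number tells which), for a name from the list of things; names that differ only in an ending like _2 or _b are one class to them, and where a whole thing is asked for, a point or a joint stands for the part that bears it (a point fixed in the world has none). Each returns a list of dicts, best first, with "confidence" (0 to 1); they miss things now and then, are a little off and sometimes report something else, mostly with a low value. They report only what shows in the picture. A call takes as long as a camera call. They do not tell look-alikes from the thing itself.
- imaging.masks_of(picture, label): "region" (480x640 bool, what is visible of it) and "bbox" ([left, top, right, bottom] in pixels, round what is visible of it).
The state is a dict: "time_s": time; "joints": joint angles; "joint_velocities": joint speeds; "joint_efforts": joint torques, N m; "tcp_pos": TCP position; "orientation": TCP orientation; "wrist_force": force on the tool from outside, world axes, zero at the start; "moment": the same for the moment, N m; "width": finger opening in m; "grasp_force": force on a finger pad.
Only numpy, scipy, OpenCV 4.12 (cv2) and the standard library are available. Lean on these libraries where they do the work, as an engineer would, in place of code of your own. Each camera call takes 0.05 s, during which the arm holds its last target. There are 200 camera calls.

## Task

Slide only the top white grouping tile out over the open front edge of the blue dispenser until it overhangs enough to get hold of but does not tip, then pinch it across its two long edges and lift it off. Lay it gently, flat and squarely centred along the narrow reading light, let go without dropping it, and leave the other tiles and the things around where they are.

Things in the scene. Friction and masses are not known exactly. Their poses are not given: they have to be found in the camera images.
- tile_top: Top one of three slippery rigid white tiles with eight blue-ringed wells, 100 (its x) x 48 (y) x 4 mm, 48 g. Origin: centre of its underside, 53 mm above the table. Its x lies along the dispenser's x, centre within 10 mm of the dispenser's, 2 mm play each side between the cheeks. Fingertips pressed on its top with 6 to 20 N drag it along x (friction tile on tile 0.2, on fingers much more).
- tile_middle: The second tile, same size, right under the top one; underside 49 mm above the table; held back by the dispenser's end lips. To be left there. Origin: centre of its underside.
- tile_bottom: The lowest tile, same size, on the dispenser's floor, underside 45 mm above the table. To be left there. Origin: centre of its underside.
- dispenser: Blue fixed tile dispenser, foot 120 x 76 x 6 mm. Origin: centre of its foot on the table; its -x points to the open front, towards the robot. Raised floor, top 45 mm high, x -55 to +55 mm; cheeks each side (y 26 to 34 mm, top 58.5 mm high, 1.5 mm above the top tile) bar fingers from the tiles' long edges; 51.5 mm high steel lips at both ends stop the lower two tiles, not the top one.
- dispenser_edge (a point): Middle of the dispenser's open front edge, at its x = -55 mm, 53 mm above the table (height of the top tile's underside); axes as the dispenser's. The tile slides out here towards -x and tips off once it overhangs by 50 mm (half its length). Below and in front of the edge there is free space down to the 6 mm high foot (which ends at x = -60 mm).
- reading_light: Fixed reading light: grey plinth 100 mm long (its x), only 34 mm wide (y), flat pale-yellow top 50 mm above the table, on a black foot 116 x 70 x 7 mm. Narrower than a tile, so fingers that hold a tile by its long edges pass down beside it. Origin: centre of its foot on the table.
- light_top (a point): Centre of the reading light's lit top, 50 mm above the table; x along the plinth, y across, z up. The tile's underside centre belongs here, its x along this x (either way round).
- dropper_green: White dropper bottle with a green-banded label, 30 x 31 x 78 mm, standing loose behind the work. Leave it. Origin: centre of its underside.
- marker_pen: White marker with a black cap, 17 x 129 x 17 mm, lying loose at the front left. Leave it. Origin: centre of its underside.
There are look-alikes about, which are no part of the job. Leave any yellow look-alike of the tile_top alone.

How it is judged:
On the way, in this order (a step that is already met when the one before it is completed fails the run):
1. the top tile overhangs the dispenser's front edge by 22 to 50 mm, still lying flat on the stack (x of tile_top in the frame of dispenser between -0.055 and -0.027 m and angle between tile_top's own z axis and vertical below 0.1 rad and z of tile_top in the frame of dispenser between 0.05 and 0.056 m), for 0.2 s.
2. the top tile is held between the fingers, its underside more than 75 mm above the table (height (world z) of tile_top above 0.075 m and contact force between the fingers and tile_top above 1 N), for 0.2 s.
At the end, for the whole second after the job is handed in: The top tile lies at rest, face up and flat (within 0.05 rad) on the reading light's top, its centre within 14 mm along and 10 mm across of the top's centre and its length within 0.17 rad of the light's; the other two tiles are still in the dispenser within 12 mm of where they started (x of tile_top in the frame of light_top between -0.014 and 0.014 m and y of tile_top in the frame of light_top between -0.01 and 0.01 m and z of tile_top in the frame of light_top between -0.003 and 0.003 m and angle between the x axis of tile_top and the x axis of light_top, either way round below 0.17 rad and angle between tile_top's own z axis and vertical below 0.05 rad and linear speed of tile_top below 0.02 m/s and contact force between tile_top and reading_light above 0.05 N and distance of each of tile_middle, tile_bottom from where it was at the start of the episode below 0.012 m); the robot touches nothing.
It fails at once if the top tile is dropped or thrown: it moves faster than 0.4 m/s while the fingers do not touch it (linear speed of tile_top above 0.4 m/s and contact force between the fingers and tile_top below 0.05 N).
It fails at once if one of the lower tiles is moved by more than 15 mm (distance of any of tile_middle, tile_bottom from where it was at the start of the episode above 0.015 m).
It fails at once if the dropper bottle or the marker is moved by more than 30 mm (distance of any of dropper_green, marker_pen from where it was at the start of the episode above 0.03 m).
It also fails if it takes over 51 s, if anything falls off the work surface, if the arm or the gripper's body presses on something with over 40 N, if the wrist force passes 120 N, or if a joint passes its speed limit or range.

## Working session

There is one attempt and no reset: what is moved stays moved. The work goes in short steps, Python scripts to look and compute and a shell command to move; the robot and the scene stay as the last step left them, time stands still between calls to the robot, and variables do not carry over. Pictures are saved under pics/ and viewed, at most 10 in all, crops included, and the job is handed in when it is done.

```bash
ls; mkdir -p pics
python3 - <<'E'
from plant import status, imaging, job, r
import cv2,numpy as np
print(status.read_state())
for n in("top","side"):
    p=imaging.grab_frame(n); cv2.imwrite(f"pics/{n}0.png",p["frame"])
    print(n,p["K"],p["rvec"],p["tvec"],p["shot"])
    for l in("tile_top","dispenser","reading_light","dropper_green","marker_pen"):
        print(l,[(round(d["confidence"],2),d["bbox"]) for d in imaging.masks_of(p,l)])
E
```

```text
pics
{'time_s': 0.0, 'joints': array([ 1.47208937e+00,  3.59387450e-01,  1.10796313e-02, -3.63408686e-04,
       -1.22409933e+00, -2.88108822e-01]), 'joint_velocities': array([-0.00104433,  0.00096976,  0.00061519, -0.00014919,  0.00117337,
       -0.00095069]), 'joint_efforts': array([ 5.64721831e-04, -5.82716238e+01,  2.93055475e+01,  6.99728832e+00,
        6.95289214e-03, -1.73808612e-04]), 'tcp_pos': array([0.25450191, 0.62477857, 0.29122888]), 'orientation': array([ 3.08137464e+00, -6.03704028e-01, -2.94899909e-04]), 'wrist_force': array([ 0.59318572, -0.19165787, -0.29482656]), 'moment': array([-0.03067655, -0.01076358,  0.02020176]), 'grasp_force': 0.0, 'width': 0.08735046849399668}
top [[558.80826743   0.         328.33644947]
 [  0.         558.80826743 235.44261384]
 [  0.           0.           1.        ]] [ 2.23104507 -1.96532264  0.22342786] [0.14825228 0.55153338 1.10666726] 1
tile_top [(0.83, [218.1, 219.6, 247.8, 270.3]), (0.66, [423.6, 155.9, 471.3, 186.3])]
dispenser [(0.61, [203.7, 213.5, 256.1, 275.8])]
reading_light [(0.61, [314.9, 223.9, 352.9, 281.5])]
dropper_green [(0.55, [314.5, 226.5, 352.1, 279.0])]
marker_pen [(0.96, [188.1, 317.1, 252.8, 337.6])]
side [[561.48627876   0.         315.28884399]
 [  0.         561.48627876 240.42194639]
 [  0.           0.           1.        ]] [-0.01886035 -2.65041511  1.68279175] [ 0.49771384 -0.045427    1.22252459] 2
tile_top [(0.88, [289.1, 286.0, 363.9, 318.6])]
dispenser [(0.8, [276.4, 280.8, 372.2, 357.9]), (0.28, [279.4, 236.7, 346.6, 276.1]), (0.18, [431.4, 298.2, 454.4, 359.5])]
reading_light [(0.81, [282.8, 235.6, 346.0, 275.9]), (0.52, [428.7, 302.4, 448.6, 354.3]), (0.42, [289.4, 285.9, 362.7, 318.1])]
dropper_green [(0.79, [226.4, 257.4, 246.2, 304.4])]
marker_pen [(0.9, [431.8, 303.6, 450.4, 357.0]), (0.41, [273.8, 281.0, 371.3, 355.2])]
```

Run:
```python
import cv2,numpy as np
a=cv2.imread("pics/top0.png");b=cv2.imread("pics/side0.png")
cv2.imwrite("pics/v1.png",cv2.resize(a[130:350,170:490],(800,550),interpolation=cv2.INTER_CUBIC))
```

```text
(no output)
```

View pics/v1.png

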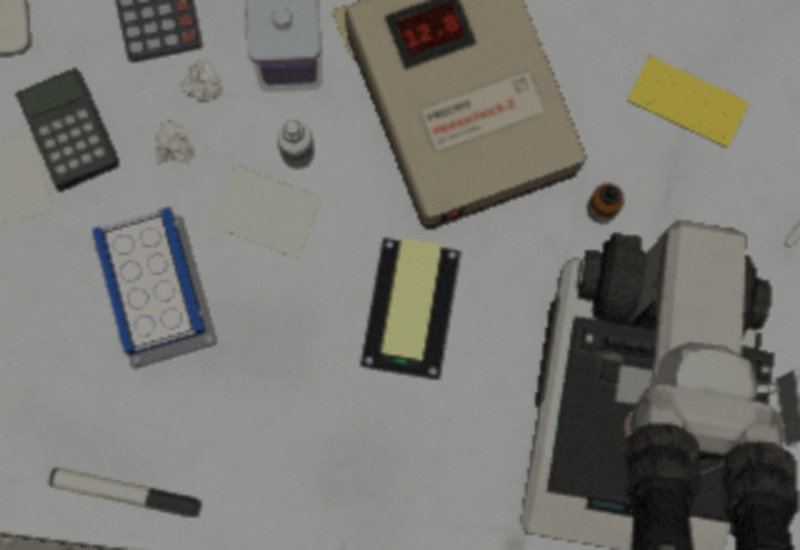

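View pics/side0.png

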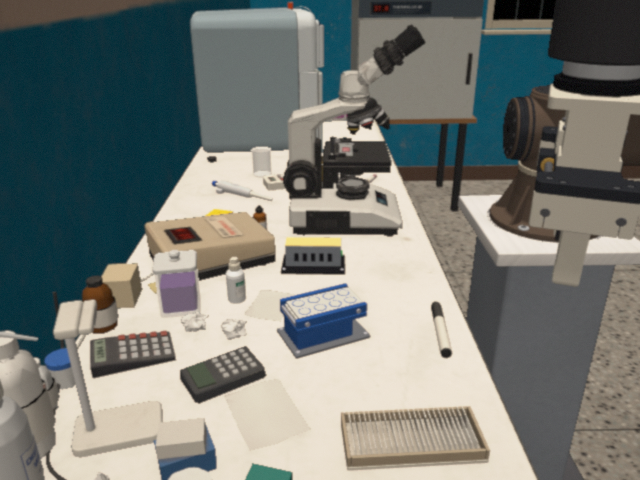

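Top view: the white tile in the blue dispenser is at about (230,244), and the reading light with its yellow top is at (334,252). The yellow look-alike plate at (444,171) stays alone. The marker is at (220,327) and the dropper at (288,185). tile_top is the white one between the blue cheeks; the enlarged crop confirms it, with its eight blue rings. Next I locate everything.

```bash
cat > h.py <<'E'
import cv2,numpy as np
from plant import status, imaging, job, r
def cam(p):
    R,_=cv2.Rodrigues(np.array(p["rvec"],float)); return np.array(p["K"]),R,np.array(p["tvec"],float).ravel()
def toz(p,uv,z):
    K,R,t=cam(p); c=-R.T@t; uv=np.atleast_2d(uv).astype(float)
    d=(R.T@np.linalg.inv(K)@np.c_[uv,np.ones(len(uv))].T).T
    return c+d*((z-c[2])/d[:,2])[:,None]
def tri(p,a,q,b):
    P=[K@np.c_[R,t] for K,R,t in(cam(p),cam(q))]
    X=cv2.triangulatePoints(P[0],P[1],np.array(a,float).reshape(2,1),np.array(b,float).reshape(2,1)).ravel(); return X[:3]/X[3]
def rect(p,m,z):
    "min-area rectangle of mask boundary laid on plane z: centre, long, short, angle of long axis"
    cs,_=cv2.findContours(m.astype(np.uint8),cv2.RETR_EXTERNAL,cv2.CHAIN_APPROX_NONE)
    c=max(cs,key=cv2.contourArea)[:,0]
    w=toz(p,c,z)[:,:2]; (x,y),(a,b),th=cv2.minAreaRect((w*1000).astype(np.float32))
    if a<b: a,b,th=b,a,th+90
    th=(th+90)%180-90
    return np.round([x,y,a,b,th],1)
def big(m):
    n,l,s,_=cv2.connectedComponentsWithStats(m.astype(np.uint8)); k=1+np.argmax(s[1:,4]); return l==k
def mid(m):
    cs,_=cv2.findContours(m.astype(np.uint8),cv2.RETR_EXTERNAL,cv2.CHAIN_APPROX_NONE)
    q=cv2.approxPolyN(max(cs,key=cv2.contourArea),4)[0].astype(float) if hasattr(cv2,"approxPolyN") else None
    # intersection of diagonals
    l=np.cross(np.cross([*q[0],1],[*q[2],1]),np.cross([*q[1],1],[*q[3],1])); return l[:2]/l[2],q
E
python3 - <<'E'
from h import *
t=imaging.grab_frame("top");s=imaging.grab_frame("side")
mt=imaging.masks_of(t,"tile_top")[0]["region"];ms=imaging.masks_of(s,"tile_top")[0]["region"]
ct,_=mid(mt);cs,_=mid(ms);print("tile mid",ct,cs,tri(t,ct,s,cs))
print("tile rect top",rect(t,mt,.057),"side",rect(s,ms,.057))
def roi(f,x0,y0,x1,y1,lo,hi):
    m=np.zeros(f.shape[:2],bool);h=cv2.cvtColor(f,cv2.COLOR_BGR2HSV)
    m[y0:y1,x0:x1]=cv2.inRange(h,lo,hi)[y0:y1,x0:x1]>0;return m
y=big(roi(t["frame"],305,215,360,290,(20,60,100),(40,255,255)));ys=big(roi(s["frame"],275,230,350,280,(20,60,100),(40,255,255)))
a,q=mid(y);b,q2=mid(ys);print("light",a,b,tri(t,a,s,b),rect(t,y,.05),rect(s,ys,.05));print(q.tolist(),q2.tolist())
bl=roi(t["frame"],195,205,262,285,(100,120,40),(125,255,255))
print("blue(cheek top)",rect(t,cv2.morphologyEx(bl.astype(np.uint8),cv2.MORPH_CLOSE,np.ones((25,25))),.0585))
for n in("marker_pen","dropper_green"):
    print(n,[(round(d["confidence"],2),rect(t,d["region"],.01)) for d in imaging.masks_of(t,n)][:2])
g=s["frame"][270:370,260:390];cv2.imwrite("pics/v3.png",np.hstack([cv2.resize(g,(520,400),interpolation=cv2.INTER_CUBIC)]))
E
```

```text
tile mid [445.08108108 170.        ] [322.89576547 301.94462541] [ 0.63149695 -0.0121951  -0.14072223]
tile rect top [703.9 -14.5  94.7  46.6  70.8] side [489.3 424.4 101.   50.6  23.7]
light [334.06417112 249.38502674] [312.50909091 241.41818182] [0.50353449 0.20114848 0.04844511] [503.4 201.   99.1  34.5  -2.6] [504.  204.1  99.5  38.1  -1.5]
[[346.0, 228.0], [338.0, 273.0], [322.0, 271.0], [330.0, 225.0]] [[340.0, 237.0], [340.0, 246.0], [284.0, 246.0], [286.0, 237.0]]
blue(cheek top) [489.2 420.5 108.1  66.8  24.1]
marker_pen [(0.67, array([315.7, 419.4, 130.4,  19.1,  85.2]))]
dropper_green [(0.71, array([636.6, 319.2,  44.2,  33.4,   7.9]))]
```

View pics/v3.png

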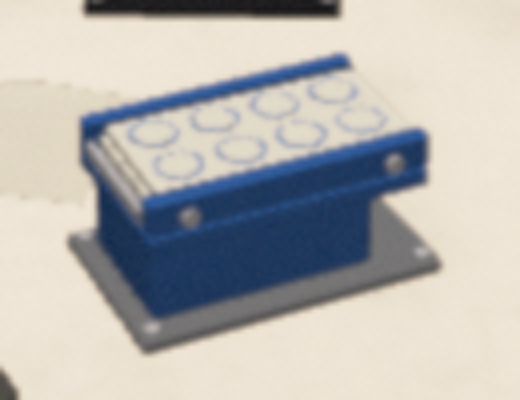

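Run:
```python
from h import *
for k in range(2):
    t=imaging.grab_frame("top");s=imaging.grab_frame("side")
    c=[d for d in imaging.masks_of(t,"tile_top") if d["bbox"][2]<270]
    e=[d for d in imaging.masks_of(s,"tile_top") if 280<d["bbox"][0]<300]
    if not(c and e): print("miss");continue
    a,q=mid(c[0]["region"]);b,q2=mid(e[0]["region"]);print(a,b,tri(t,a,s,b),rect(t,c[0]["region"],.057),rect(s,e[0]["region"],.057))
    d=[d for d in imaging.masks_of(t,"dispenser") if d["bbox"][2]<270]
    for z in(.006,.0585): print("disp",z,[rect(t,x["region"],z) for x in d])
# grey foot quad in side, blue long edges in top
f=t["frame"];h=cv2.cvtColor(f,cv2.COLOR_BGR2HSV)
m=np.zeros(f.shape[:2],np.uint8);m[205:285,195:262]=cv2.inRange(h,(100,120,40),(125,255,255))[205:285,195:262]
n,l,st,_=cv2.connectedComponentsWithStats(m)
for i in range(1,n):
    if st[i,4]>60: print("cheek",st[i].tolist(),rect(t,l==i,.0585))
R=cv2.Rodrigues(status.read_state()["orientation"])[0];print(R.round(3))
```

```text
[228.69376694 241.60162602] [323.29032258 302.        ] [0.48975281 0.42162833 0.05532379] [488.6 420.7 100.1  48.6  23.6] [489.7 423.5 101.1  48.9  23.6]
disp 0.006 [array([493.7, 424.9, 133.5,  80.1,  22.6])]
disp 0.0585 [array([484.1, 414.7, 127.6,  76.6,  22.6])]
[229.24355301 242.25787966] [323.29032258 302.        ] [0.48921189 0.42039467 0.05445028] [487.8 420.8  98.5  47.7  24.3] [489.5 423.8 100.8  48.2  23.6]
disp 0.006 [array([494.4, 424.9, 131.4,  82.2,  23.8])]
disp 0.0585 [array([484.7, 414.6, 125.6,  78.6,  23.8])]
cheek [235, 214, 16, 49, 187] [501.2 393.8 108.1   7.9  24.1]
cheek [208, 222, 15, 49, 161] [477.  448.  107.2   6.8  24.1]
[[ 0.926 -0.377 -0.   ]
 [-0.377 -0.926 -0.   ]
 [-0.     0.    -1.   ]]
```

Tile at (489, 421) mm with yaw 24°, light at (503.5, 201) with yaw about −2.5°. Moving above the tile with the fingers shut.

```bash
python3 -m pendant '[[0.756,0.229,0.2,0,0,0,1],[0.756,0.229,0.2,0,0,0,1],[0.756,0.229,0.2,0,0,0,1],[0.756,0.229,0.2,0,0,0,1],[0.756,0.229,0.2,0,0,0,1],[0.756,0.229,0.2,0,0,0,1],[0.756,0.229,0.2,0,0,0,1],[0.756,0.229,0.2,0,0,0,1]]' 20
python3 -m pendant '[[0,0,0.1,0,0,-0.085,1],[0,0,0.1,0,0,-0.085,1],[0,0,0.1,0,0,-0.085,1],[0,0,0.1,0,0,-0.085,1],[0,0,0.1,0,0,-0.085,1],[0,0,0.1,0,0,-0.085,1],[0,0,0.1,0,0,0,1],[0,0,0.1,0,0,0,1]]'
cat > d.py <<'E'
import sys; from h import *
x,y,yaw=map(float,sys.argv[1:4]) # target mm, deg
s=status.read_state();R=cv2.Rodrigues(s["orientation"])[0];p=s["tcp_pos"]*1e3
d=R.T@(np.array([x,y,p[2]])-p)
print("t",round(s["time_s"],2),"tcp",p.round(1),"yaw",np.degrees(np.arctan2(R[1,0],R[0,0])).round(2),"tilt",R[:,2].round(4),"F",s["wrist_force"].round(1),"w",s["width"],"grip",s["grasp_force"])
a=np.radians(24);q=p[:2]-[489,421];print("disp frame",(np.array([[np.cos(a),np.sin(a)],[-np.sin(a),np.cos(a)]])@q).round(1))
print("shift units",(d/50).round(3),"turn z",round(-(yaw-np.degrees(np.arctan2(R[1,0],R[0,0])))/90,4))
E
python3 d.py 500 426 24
```

```text
time_s: 2.2
tcp_pos: [0.5012, 0.4251, 0.212]
orientation: [-3.083, 0.603, -0.0]
wrist_force: [-0.4, 0.5, 0.3]
width: 0.0291
grasp_force: 0.0
time_s: 3.0
tcp_pos: [0.5002, 0.4262, 0.1719]
orientation: [-3.076, -0.64, -0.0]
wrist_force: [0.4, -0.7, 0.5]
width: 0.0005
grasp_force: 0.0
t 3.0 tcp [500.2 426.2 171.9] yaw 23.51 tilt [ 1.e-04  1.e-04 -1.e+00] F [ 0.4 -0.7  0.5] w 0.0005055271115731856 grip 0.0
disp frame [12.3  0.2]
shift units [-0.005  0.003 -0.   ] turn z -0.0054
```

```bash
python3 -m pendant '[[0,0,0.2,0,0,-0.005,1],[0,0,0.2,0,0,0,1],[0,0,0.15,0,0,0,1],[0,0,0.15,0,0,0,1],[0,0,0.1,0,0,0,1],[0,0,0.1,0,0,0,1],[0,0,0,0,0,0,1],[0,0,0,0,0,0,1]]'
python3 -m pendant '[[0,0,0.02,0,0,0,1],[0,0,0.02,0,0,0,1],[0,0,0.02,0,0,0,1],[0,0,0,0,0,0,1],[0,0,0,0,0,0,1],[0,0,0,0,0,0,1],[0,0,0,0,0,0,1],[0,0,0,0,0,0,1]]'
```

```text
time_s: 3.8
tcp_pos: [0.5002, 0.4263, 0.1273]
orientation: [-3.072, -0.658, -0.0]
wrist_force: [0.2, 0.3, 0.7]
width: 0.0005
grasp_force: 0.0
time_s: 4.6
tcp_pos: [0.5001, 0.4262, 0.1242]
orientation: [-3.072, -0.658, -0.0]
wrist_force: [-0.7, -0.3, -0.0]
width: 0.0005
grasp_force: 0.0
```

```bash
python3 -m pendant '[[0,0,0.01,0,0,0,1],[0,0,0.01,0,0,0,1],[0,0,0.01,0,0,0,1],[0,0,0,0,0,0,1],[0,0,0,0,0,0,1],[0,0,0,0,0,0,1],[0,0,0,0,0,0,1],[0,0,0,0,0,0,1]]'
```

```text
time_s: 5.4
tcp_pos: [0.5003, 0.4263, 0.123]
orientation: [-3.072, -0.658, -0.001]
wrist_force: [0.4, 0.0, 4.7]
width: 0.0003
grasp_force: 2.4
```

```bash
python3 -m pendant '[[0,0,0.005,0,0,0,1],[0,0,0.005,0,0,0,1],[0,0,0,0,0,0,1],[0,0,0,0,0,0,1],[0,0,0,0,0,0,1],[0,0,0,0,0,0,1],[0,0,0,0,0,0,1],[0,0,0,0,0,0,1]]'; python3 d.py 0 0 24
```

```text
time_s: 6.2
tcp_pos: [0.5004, 0.4264, 0.123]
orientation: [-3.071, -0.659, -0.001]
wrist_force: [-0.5, -1.3, 7.6]
width: 0.0004
grasp_force: 3.9
t 6.2 tcp [500.4 426.4 123. ] yaw 24.21 tilt [ 8.e-04  6.e-04 -1.e+00] F [-0.5 -1.3  7.6] w 0.0003530425663008169 grip 3.943021635095647
disp frame [12.6  0.3]
shift units [-12.625   3.675  -0.013] turn z 0.0023
```

```bash
python3 -m pendant '[[0,0,0.01,0,0,0,1],[0,0,0,0,0,0,1],[-0.04,0,0,0,0,0,1],[-0.08,0,0,0,0,0,1],[-0.1,0,0,0,0,0,1],[-0.1,0,0,0,0,0,1],[-0.08,0,0,0,0,0,1],[0,0,0,0,0,0,1]]'; python3 d.py 0 0 24
```

```text
time_s: 7.0
tcp_pos: [0.4822, 0.4187, 0.1229]
orientation: [-3.07, -0.659, -0.003]
wrist_force: [-1.3, 1.1, 9.3]
width: 0.0005
grasp_force: 4.8
t 7.0 tcp [482.2 418.7 122.9] yaw 24.22 tilt [ 0.0017  0.002  -1.    ] F [-1.3  1.1  9.3] w 0.00045150331146961374 grip 4.755533271509194
disp frame [-7.1  0.7]
shift units [-12.231   3.68   -0.033] turn z 0.0025
```

```bash
python3 -m pendant '[[-0.04,0,0,0,0,0,1],[-0.07,0,0,0,0,0,1],[-0.07,0,0,0,0,0,1],[-0.07,0,0,0,0,0,1],[-0.06,0,0,0,0,0,1],[-0.03,0,0,0,0,0,1],[0,0,0,0,0,0,1],[0,0,0,0,0,0,1]]'; python3 d.py 0 0 24
python3 - <<'E'
from h import *
t=imaging.grab_frame("top");s=imaging.grab_frame("side")
cv2.imwrite("pics/v4.png",np.hstack([cv2.resize(g,(400,400),interpolation=cv2.INTER_CUBIC) for g in(t["frame"][190:310,180:300],s["frame"][250:370,260:380])]))
E
```

```text
time_s: 7.8
tcp_pos: [0.467, 0.412, 0.1229]
orientation: [-3.07, -0.659, -0.004]
wrist_force: [-0.9, 0.4, 8.8]
width: 0.0006
grasp_force: 4.6
t 7.8 tcp [467.  412.  122.9] yaw 24.22 tilt [ 0.0019  0.0021 -1.    ] F [-0.9  0.4  8.8] w 0.0006144545337549074 grip 4.599837771165767
disp frame [-23.7   0.7]
shift units [-11.899   3.682  -0.035] turn z 0.0025
```

View pics/v4.png

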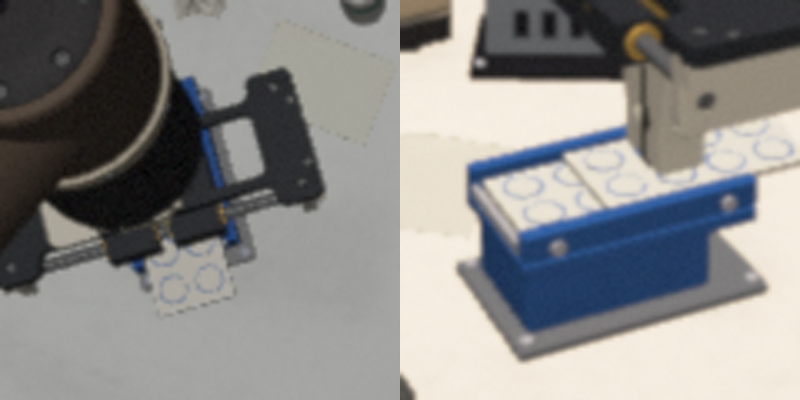

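The view shows the tile overhanging about 31 mm at crop (190,270), the middle tile is still in place. I slide 4 mm more, hold, then lift off.

```bash
python3 -m pendant '[[-0.04,0,0,0,0,0,1],[-0.04,0,0,0,0,0,1],[0,0,0,0,0,0,1],[0,0,0,0,0,0,1],[0,0,-0.05,0,0,0,1],[0,0,-0.1,0,0,0,1],[0,0,-0.2,0,0,0,1],[0,0,-0.25,0,0,0,1]]'
python3 -m pendant '[[0,0,-0.1,0,0,0,-1],[-0.15,0,0,0,0,0,-1],[-0.15,0,0,0,0,0,-1],[-0.15,0,0,0,0,0,-1],[-0.15,0,0,0,0,0,-1],[-0.15,0,0,0,0,0,-1],[-0.15,0,0,0,0,0,-1],[0,0,0,0,0,0,-1]]'
python3 d.py 0 0 24
python3 - <<'E'
from h import *
t=imaging.grab_frame("top");s=imaging.grab_frame("side")
cv2.imwrite("pics/v5.png",np.hstack([cv2.resize(g,(400,400),interpolation=cv2.INTER_CUBIC) for g in(t["frame"][190:310,180:300],s["frame"][250:370,270:390])]))
E
```

```text
time_s: 8.7
tcp_pos: [0.4625, 0.4091, 0.1519]
orientation: [3.071, 0.658, -0.002]
wrist_force: [-0.0, 0.4, 0.3]
width: -0.0
grasp_force: 0.0
time_s: 9.5
tcp_pos: [0.4208, 0.3905, 0.1567]
orientation: [3.072, 0.659, -0.0]
wrist_force: [0.4, 0.1, -0.2]
width: 0.0588
grasp_force: 0.0
t 9.5 tcp [420.8 390.5 156.7] yaw 24.22 tilt [-3.e-04 -2.e-04 -1.e+00] F [ 0.4  0.1 -0.2] w 0.058808695019658526 grip 0.0
disp frame [-74.7  -0.1]
shift units [-1.0879e+01  3.6720e+00  4.0000e-03] turn z 0.0024
```

View pics/v5.png

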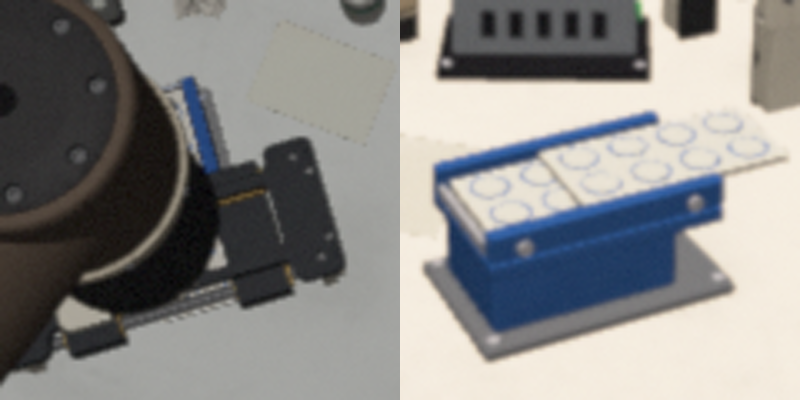

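The side view shows the tile flat, overhanging, at crop (665,150). I measure it there, corrected by the bias seen earlier against the top view.

Run:
```python
from h import *
s=imaging.grab_frame("side")
for d in imaging.masks_of(s,"tile_top"):
    v=rect(s,d["region"],.057);print(d["confidence"],d["bbox"],v)
    a=np.radians(24);q=v[:2]-[489.6,423.7];print("moved, disp frame",(np.array([[np.cos(a),np.sin(a)],[-np.sin(a),np.cos(a)]])@q).round(1))
```

```text
0.84 [313.0, 281.0, 389.2, 311.4] [451.7 409.8 101.8  54.1  24.6]
moved, disp frame [-40.3   2.7]
```

```bash
python3 -m pendant '[[0,0,0,0,0,0,-1],[0,0,0,0,0,0,-1],[0,0,0,0,0,0,-1],[0,0,0.2,0,0,0,-1],[0,0,0.25,0,0,0,-1],[0,0,0.25,0,0,0,-1],[0,0,0.25,0,0,0,-1],[0,0,0.14,0,0,0,-1]]'; python3 d.py 0 0 24
```

```text
time_s: 10.5
tcp_pos: [0.4212, 0.3903, 0.1001]
orientation: [3.07, 0.658, -0.003]
wrist_force: [0.2, -0.8, 0.4]
width: 0.0875
grasp_force: 0.0
t 10.5 tcp [421.2 390.3 100.1] yaw 24.18 tilt [-0.0013 -0.0021 -1.    ] F [ 0.2 -0.8  0.4] w 0.08747920167839765 grip 0.0
disp frame [-74.4  -0.5]
shift units [-10.883   3.67    0.028] turn z 0.002
```

```bash
python3 -m pendant '[[0,0,0,0,0,0,0],[0,0,0,0,0,0,0],[0,0,0,0,0,0,0.2],[0,0,0,0,0,0,0.2],[0,0,0,0,0,0,0.2],[0,0,0,0,0,0,0.2],[0,0,0,0,0,0,0.2],[0,0,0,0,0,0,0.2]]' 25; python3 d.py 0 0 24
```

```text
time_s: 11.3
tcp_pos: [0.4218, 0.3911, 0.1024]
orientation: [-3.072, -0.658, -0.0]
wrist_force: [-0.5, 0.1, 0.5]
width: 0.0479
grasp_force: 24.9
t 11.3 tcp [421.8 391.1 102.4] yaw 24.19 tilt [ 2.e-04  3.e-04 -1.e+00] F [-0.5  0.1  0.5] w 0.04785825287919466 grip 24.921148717403412
disp frame [-73.6  -0. ]
shift units [-1.0899e+01  3.6780e+00 -5.0000e-03] turn z 0.0021
```

Gripped at 47.9 mm. Lifting slowly.

```bash
python3 -m pendant '[[0,0,-0.04,0,0,0,0.2],[0,0,-0.08,0,0,0,0.2],[0,0,-0.12,0,0,0,0.2],[0,0,-0.15,0,0,0,0.2],[0,0,-0.2,0,0,0,0.2],[0,0,-0.2,0,0,0,0.2],[0,0,-0.2,0,0,0,0.2],[0,0,-0.2,0,0,0,0.2]]' 30
python3 -m pendant '[[0,0,-0.15,0,0,0,0.2],[0,0,-0.1,0,0,0,0.2],[0,0,0,0,0,0,0.2],[0,0,0,0,0,0,0.2],[0,0,0,0,0,0,0.2],[0,0,0,0,0,0,0.2],[0,0,0,0,0,0,0.2],[0,0,0,0,0,0,0.2]]'
python3 d.py 469 202.5 -2.5
python3 - <<'E'
from h import *
t=imaging.grab_frame("top");s=imaging.grab_frame("side")
cv2.imwrite("pics/v6.png",np.hstack([cv2.resize(g,(400,400),interpolation=cv2.INTER_CUBIC) for g in(t["frame"][190:310,180:300],s["frame"][210:370,270:430])]))
for d in imaging.masks_of(s,"tile_top"):print(d["confidence"],d["bbox"],rect(s,d["region"],.057+.072))
E
```

```text
time_s: 12.1
tcp_pos: [0.4217, 0.391, 0.1628]
orientation: [-3.071, -0.658, -0.001]
wrist_force: [0.6, 0.2, -1.2]
width: 0.047
grasp_force: 29.9
time_s: 12.9
tcp_pos: [0.4217, 0.3909, 0.1739]
orientation: [3.072, 0.658, -0.0]
wrist_force: [0.1, -0.7, -0.0]
width: 0.0469
grasp_force: 29.9
t 12.9 tcp [421.7 390.9 173.9] yaw 24.19 tilt [-2.e-04 -4.e-04 -1.e+00] F [ 0.1 -0.7 -0. ] w 0.04686870643837289 grip 29.918390214443207
disp frame [-73.7  -0.1]
shift units [-6.810e-01  3.825e+00  1.000e-03] turn z 0.2966
0.82 [312.7, 237.0, 375.8, 267.5] [452.4 410.9 103.   52.9  26.8]
```

View pics/v6.png

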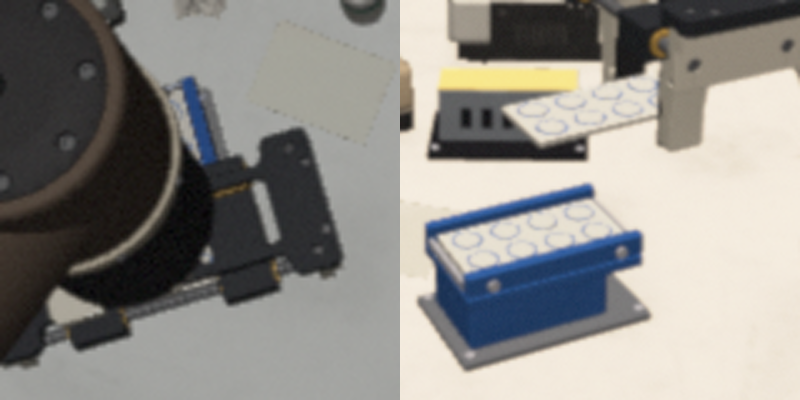

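Tile is held level in front of the light, lower tiles undisturbed. Carrying it over.

```bash
python3 -m pendant '[[-0.04,0.25,0,0,0,0,0.2],[-0.085,0.475,0,0,0,0,0.2],[-0.1,0.56,0,0,0,0,0.2],[-0.1,0.56,0,0,0,0,0.2],[-0.1,0.56,0,0,0,0,0.2],[-0.1,0.56,0,0,0,0,0.2],[-0.1,0.56,0,0,0,0,0.2],[-0.056,0.3,0,0,0,0,0.2]]'
python3 -m pendant '[[0,0,0,0,0,0.05,0.2],[0,0,0,0,0,0.06,0.2],[0,0,0,0,0,0.06,0.2],[0,0,0,0,0,0.06,0.2],[0,0,0,0,0,0.04,0.2],[0,0,0,0,0,0.026,0.2],[0,0,0,0,0,0,0.2],[0,0,0,0,0,0,0.2]]'
python3 d.py 469.5 202.5 -2.5
python3 - <<'E'
from h import *
t=imaging.grab_frame("top");s=imaging.grab_frame("side")
cv2.imwrite("pics/v7.png",np.hstack([cv2.resize(g,(400,400),interpolation=cv2.INTER_CUBIC) for g in(t["frame"][170:330,260:420],s["frame"][170:300,260:390])]))
for p in(t,s):
  for d in imaging.masks_of(p,"tile_top"):print(round(d["confidence"],2),d["bbox"],rect(p,d["region"],.129))
E
```

```text
time_s: 13.85
tcp_pos: [0.4689, 0.2001, 0.1742]
orientation: [3.072, 0.656, -0.001]
wrist_force: [-0.6, 0.3, 0.9]
width: 0.0472
grasp_force: 29.9
time_s: 14.65
tcp_pos: [0.469, 0.2024, 0.1742]
orientation: [-3.141, 0.065, -0.0]
wrist_force: [-0.6, 0.7, -0.1]
width: 0.0472
grasp_force: 29.9
t 14.65 tcp [469.  202.4 174.2] yaw -2.38 tilt [ 1.e-04  0.e+00 -1.e+00] F [-0.6  0.7 -0.1] w 0.047189706975297036 grip 29.918585121631622
disp frame [-107.2 -191.5]
shift units [ 0.01  -0.002  0.   ] turn z 0.0013
0.88 [421.0, 154.8, 470.3, 189.3] [676.4  -0.7  90.8  45.4  71.2]
0.7 [285.6, 194.6, 327.6, 209.1] [517.1 207.8  70.9  52.8  -1.7]
0.4 [207.2, 209.1, 235.1, 218.9] [658.7 252.3  38.5  26.4  -1.6]
```

View pics/v7.png

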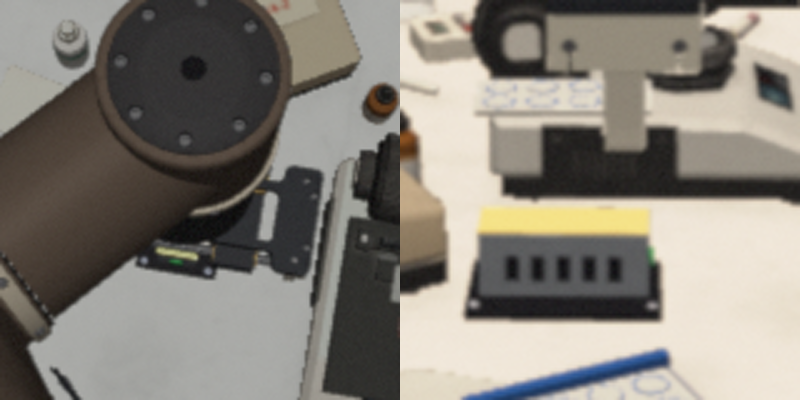

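Run:
```python
from h import *
t=imaging.grab_frame("top")
f=cv2.imread("pics/top0.png")
# microscope left edge points: base left edge, stage left, knob left (v1 crop coords /2.5 + offset)
for n,(u,v) in dict(base_top=(575,260),base_left=(527,520),mid=(548,400),stage=(575,330),knob=(580,270)).items():
    uv=(170+u/2.5,130+v/2.5)
    print(n,[(z,toz(t,uv,z)[0][:2].round(3).tolist()) for z in(0,.05,.1,.15)])
```

```text
base_top [(0, [0.565, 0.062]), (0.05, [0.553, 0.067]), (0.1, [0.541, 0.073]), (0.15, [0.529, 0.078])]
base_left [(0, [0.336, 0.08]), (0.05, [0.333, 0.085]), (0.1, [0.331, 0.089]), (0.15, [0.328, 0.094])]
mid [(0, [0.439, 0.073]), (0.05, [0.432, 0.078]), (0.1, [0.425, 0.083]), (0.15, [0.419, 0.088])]
stage [(0, [0.503, 0.056]), (0.05, [0.493, 0.061]), (0.1, [0.484, 0.067]), (0.15, [0.474, 0.073])]
knob [(0, [0.557, 0.057]), (0.05, [0.545, 0.062]), (0.1, [0.533, 0.068]), (0.15, [0.521, 0.074])]
```

Microscope and box clear the gripper body by about 18 mm or more, so I lower the tile.

```bash
python3 -m pendant '[[0.02,0,0.1,0,0,0.001,0.2],[0,0,0.2,0,0,0,0.2],[0,0,0.25,0,0,0,0.2],[0,0,0.25,0,0,0,0.2],[0,0,0.25,0,0,0,0.2],[0,0,0.2,0,0,0,0.2],[0,0,0.1,0,0,0,0.2],[0,0,0,0,0,0,0.2]]'
python3 -m pendant '[[0,0,0.02,0,0,0,0.2],[0,0,0.02,0,0,0,0.2],[0,0,0,0,0,0,0.2],[0,0,0,0,0,0,0.2],[0,0,0,0,0,0,0.2],[0,0,0,0,0,0,0.2],[0,0,0,0,0,0,0.2],[0,0,0,0,0,0,0.2]]'
python3 d.py 469.5 202.5 -2.5
```

```text
time_s: 15.7
tcp_pos: [0.4697, 0.2022, 0.1057]
orientation: [3.14, -0.07, -0.002]
wrist_force: [0.6, 0.0, -0.2]
width: 0.0472
grasp_force: 29.9
time_s: 16.5
tcp_pos: [0.47, 0.2025, 0.1047]
orientation: [-3.141, 0.07, -0.0]
wrist_force: [0.4, -0.5, -1.0]
width: 0.0471
grasp_force: 29.9
t 16.5 tcp [470.  202.5 104.7] yaw -2.54 tilt [ 1.e-04  0.e+00 -1.e+00] F [ 0.4 -0.5 -1. ] w 0.04713405200185667 grip 29.91847425699234
disp frame [-106.2 -191.8]
shift units [-0.01   0.001 -0.   ] turn z -0.0004
```

```bash
python3 -m pendant '[[0,0,0.02,0,0,0,0.2],[0,0,0.02,0,0,0,0.2],[0,0,0.02,0,0,0,0.2],[0,0,0.01,0,0,0,0.2],[0,0,0,0,0,0,0.2],[0,0,0,0,0,0,0.2],[0,0,0,0,0,0,0.2],[0,0,0,0,0,0,0.2]]'
python3 -m pendant '[[0,0,0.01,0,0,0,0.2],[0,0,0.01,0,0,0,0.2],[0,0,0.01,0,0,0,0.2],[0,0,0,0,0,0,0.2],[0,0,0,0,0,0,0.2],[0,0,0,0,0,0,0.2],[0,0,0,0,0,0,0.2],[0,0,0,0,0,0,0.2]]'
python3 d.py 469.5 202.5 -2.5
python3 - <<'E'
from h import *
s=imaging.grab_frame("side")
cv2.imwrite("pics/v8.png",cv2.resize(s["frame"][205:285,265:365],(800,600),interpolation=cv2.INTER_CUBIC)[:, :])
for d in imaging.masks_of(s,"tile_top"):print(round(d["confidence"],2),d["bbox"],rect(s,d["region"],.055))
E
```

```text
time_s: 17.3
tcp_pos: [0.47, 0.2025, 0.1012]
orientation: [-3.141, 0.07, -0.0]
wrist_force: [0.1, -0.2, 0.4]
width: 0.0471
grasp_force: 29.9
time_s: 18.1
tcp_pos: [0.47, 0.2025, 0.0997]
orientation: [-3.141, 0.07, -0.0]
wrist_force: [0.2, 0.0, -0.9]
width: 0.0471
grasp_force: 29.9
t 18.1 tcp [470.  202.5  99.7] yaw -2.54 tilt [ 0.  0. -1.] F [ 0.2  0.  -0.9] w 0.04713569289127089 grip 29.917769730091095
disp frame [-106.2 -191.9]
shift units [-0.01   0.001 -0.   ] turn z -0.0005
0.85 [283.4, 232.7, 343.1, 246.0] [517.5 207.8  71.6  50.8  -1.5]
```

View pics/v8.png

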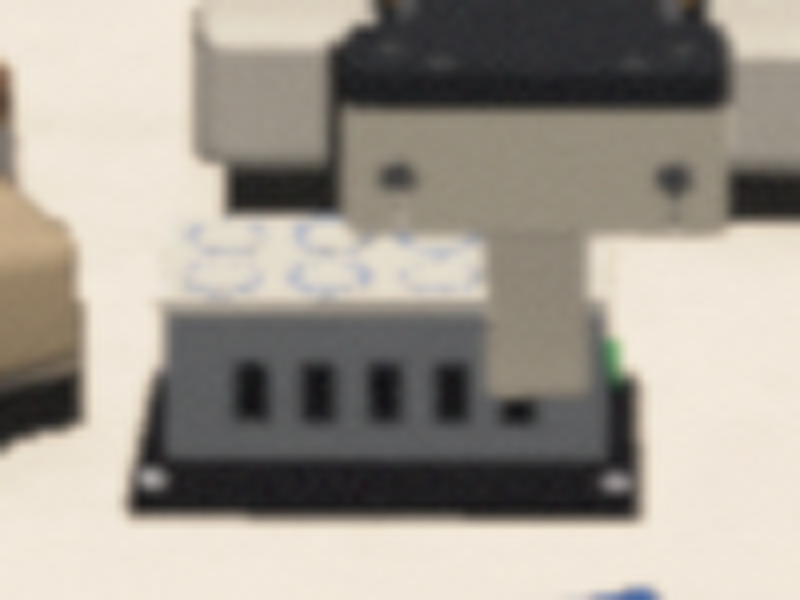

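The tile sits in line with the plinth, left end at crop (163,300) against the plinth's (165,310), right end at (612,300) against (608,310). I creep down to contact.

```bash
python3 -m pendant '[[0,0,0.01,0,0,0,0.2],[0,0,0,0,0,0,0.2],[0,0,0,0,0,0,0.2],[0,0,0,0,0,0,0.2],[0,0,0.005,0,0,0,0.2],[0,0,0,0,0,0,0.2],[0,0,0,0,0,0,0.2],[0,0,0,0,0,0,0.2]]'
```

```text
time_s: 19.0
tcp_pos: [0.4702, 0.2026, 0.0995]
orientation: [-3.141, 0.069, -0.001]
wrist_force: [-2.9, -0.1, 8.9]
width: 0.0472
grasp_force: 29.9
```

```bash
python3 -m pendant '[[0,0,0.01,0,0,0,0.2],[0,0,0,0,0,0,0.2],[0,0,0,0,0,0,0.2],[0,0,0,0,0,0,0.2],[0,0,0,0,0,0,0.2],[0,0,0,0,0,0,0.2],[0,0,0,0,0,0,0.2],[0,0,0,0,0,0,0.2]]'
```

```text
time_s: 19.8
tcp_pos: [0.4703, 0.2027, 0.0994]
orientation: [-3.14, 0.069, -0.002]
wrist_force: [-4.1, -1.9, 13.3]
width: 0.0472
grasp_force: 29.9
```

```bash
python3 -m pendant '[[0,0,-0.008,0,0,0,0.2],[0,0,0,0,0,0,0.2],[0,0,0,0,0,0,0.2],[0,0,0,0,0,0,0.2],[0,0,0,0,0,0,-0.15],[0,0,0,0,0,0,-0.2],[0,0,0,0,0,0,-0.4],[0,0,0,0,0,0,-0.6]]' 5
python3 -m pendant '[[0,0,0,0,0,0,-0.8],[0,0,0,0,0,0,-0.8],[0,0,-0.05,0,0,0,-0.8],[0,0,-0.1,0,0,0,-0.8],[0,0,-0.2,0,0,0,-0.8],[0,0,-0.4,0,0,0,-0.8],[0,0,-0.5,0,0,0,-0.8],[0,0,-0.5,0,0,0,-0.8]]'
python3 -m pendant '[[0,0.6,-0.5,0,0,0,-0.8],[0,-0.6,-0.5,0,0,0,-0.8],[-0.2,-0.6,-0.3,0,0,0,-0.8],[-0.2,-0.6,-0.3,0,0,0,-0.8],[-0.2,-0.6,0,0,0,0,-0.8],[-0.2,-0.6,0,0,0,0,-0.8],[-0.2,-0.6,0,0,0,0,-0.8],[-0.2,-0.6,0,0,0,0,-0.8]]'
python3 -m pendant '[[0,-0.8,0,0,0,0,-0.8],[0,-0.8,0,0,0,0,-0.8],[0,-0.8,0,0,0,0,-0.8],[0,-0.8,0,0,0,0,-0.8],[0,-0.8,0,0,0,0,-0.8],[0,-0.6,0,0,0,0,-0.8],[0,0,0,0,0,0,-0.8],[0,0,0,0,0,0,-0.8]]'
python3 - <<'E'
from h import *
t=imaging.grab_frame("top");s=imaging.grab_frame("side")
cv2.imwrite("pics/v9.png",np.hstack([cv2.resize(g,(400,400),interpolation=cv2.INTER_CUBIC) for g in(t["frame"][190:310,200:360],s["frame"][220:370,260:410])]))
for p in(t,s):
  for d in imaging.masks_of(p,"tile_top"):print(round(d["confidence"],2),d["bbox"],rect(p,d["region"],.054))
E
```

```text
time_s: 20.6
tcp_pos: [0.4698, 0.2023, 0.0986]
orientation: [3.14, -0.07, -0.001]
wrist_force: [0.0, 0.2, -0.1]
width: 0.0634
grasp_force: 0.0
time_s: 21.4
tcp_pos: [0.47, 0.2024, 0.188]
orientation: [-3.141, 0.069, -0.0]
wrist_force: [-0.1, -0.2, 0.5]
width: 0.0791
grasp_force: 0.0
time_s: 22.2
tcp_pos: [0.4175, 0.3861, 0.2675]
orientation: [-3.14, 0.07, -0.001]
wrist_force: [0.6, -0.7, 0.5]
width: 0.0789
grasp_force: 0.0
time_s: 23.0
tcp_pos: [0.4279, 0.6151, 0.2662]
orientation: [3.14, -0.069, -0.0]
wrist_force: [0.4, -0.0, 0.3]
width: 0.0791
grasp_force: 0.0
0.93 [422.8, 153.8, 472.6, 189.8] [704.9 -15.1  96.8  49.3  70.1]
0.85 [323.7, 225.8, 351.8, 272.9] [504.6 200.2  99.7  47.9  -1.2]
0.51 [212.4, 216.9, 243.5, 268.0] [490.4 421.2  99.8  48.3  23.9]
0.83 [284.0, 232.6, 343.4, 248.3] [504.2 205.8 102.6  59.4  -1.5]
0.47 [208.4, 209.3, 230.7, 219.0] [696.6  66.   45.8  31.   22.2]
```

View pics/v9.png

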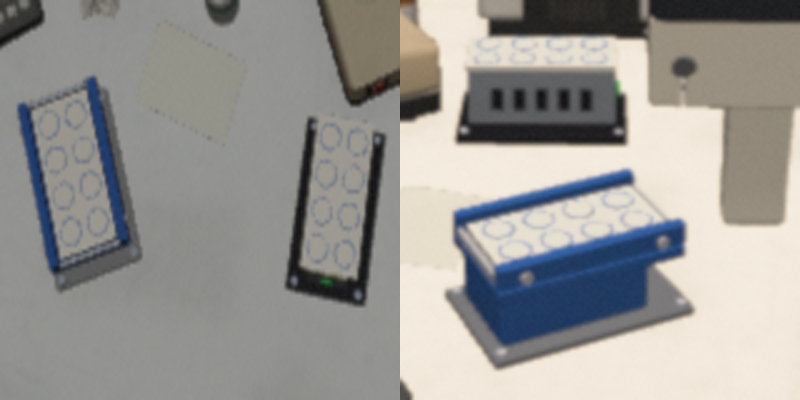

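The tile lies flat on the light at (504.6, 200.2), against the light's centre (503.5, 201), and the dispenser still holds its two tiles. Handing in.

```bash
python3 -c "
from plant import job; print(job.finish_job())"
```

```text
the job is handed in; nothing more can be done
None
```

The top tile was slid out, pinched, lifted and laid flat on the reading light, within about 1.5 mm of its centre; the lower tiles stayed in the dispenser, and I handed the job in at about 23 s without seeing a verdict.

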